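# Angle the pipette canister past the gas tap into its bay

### The arm

A 6-joint arm with a two-finger parallel gripper is mounted at the origin on the work surface. World frame = base frame: x ahead of the robot, y to its left, z up, the work surface at z = 0. Lengths are in m, angles in rad, forces in N, time in s.
With the tool pointing down it reaches from about 0.325 to 0.9 m from the base axis. Payload 6.1 kg.
Tool frame: the origin (TCP) lies midway between the tips of the shut fingers; the grasp point (between the pads) lies 19 mm behind it; x points along the fingers, y is the direction in which the jaws open and shut, and the axes are right-handed (so a half turn about x gives the same grasp; the last joint's range is limited). The gripper opens to 85 mm and grips with 20 to 120 N. Pads are 22 mm wide; open, the fingers measure 114 mm over their backs; the gripper's body (76 mm by 85 mm) begins 54 mm behind the grasp point. The pads swing forward as they close: fully open they stand 13 mm farther back than shut.
Start: joints at [1.026, 0.22, 1.526, -0, 1.395, -0.126], TCP at [0.254, 0.571, 0.231] pointing down, gripper open.
Joint ranges: [-2.98, 2.98], [-0.91, 2.08], [0.09, 2.57], [-1.24, 4.39], [0.2, 2.65], [-2.68, 2.68]. Speed limits (rad/s): [2.57, 2.57, 3.01, 3.14, 3.14, 3.14].

### API

Orientations are given as [roll, pitch, yaw] about the fixed x, y, z axes, in that order (R = Rz(yaw) Ry(pitch) Rx(roll)).
In Python, from plant import movep, move_l, set_joints, gripper_to, hold, inverse_kinematics, observe, get_image, get_calibration, Unreachable, job_done gives the robot as it stands. Calls block until the motion is done:
- movep(position, orientation): joint-space move of the TCP to a pose.
- move_l(position, feed=0.15, rotation=None, max_force=None): straight line of the TCP; rotation=None keeps the orientation; feed is the mean speed in m/s. With max_force (N) it stops when the force on the tool has changed by that much, and returns True; else False.
- set_joints(angles): joint-space move.
- gripper_to(opening, f_grip=None): finger opening in m; f_grip is the grip in N (None keeps the last); returns when the fingers have stopped.
- hold(seconds).
- inverse_kinematics(position, orientation): joint angles nearest the present ones, or None.
- observe(): the state.
- get_image(name): name is "scene" or "side" or "wrist"; returns (picture, depth): 420x560x3 uint8, red, green, blue; 420x560 float32, m along the optical axis (not along the pixel's ray), 0 where there is no reading.
- get_calibration(name): a dict with "intrinsics" (3x3 intrinsics, pixels), "dist_coeffs" ([k1, k2, p1, p2, k3] as OpenCV has them; the pictures are not rectified), "world_from_camera" (4x4, takes a point from camera to world coordinates). Camera axes: x right, y down, z forward; pixel columns grow to the right and rows downward; lengths in m; the calibration is good to about 2 mm. A picture is of the moment at which its call begins: read the wrist's pose just before it. get_calibration takes no time and is no camera call; for the wrist camera it gives the pose at the moment of the call.
A pose or a line that the arm cannot do raises Unreachable and nothing moves.
- job_done(): hands the job in, once; it reports no verdict.
The state is a dict: "time_s": time; "q": joint angles; "joint_velocities": joint speeds; "joint_torque": joint torques, N m; "eef_pos": TCP position; "tcp_rot": TCP orientation; "ft_force": force on the tool from outside, world axes, zero at the start; "torque": the same for the moment, N m; "opening": finger opening in m.
Only numpy, scipy, OpenCV 4.12 (cv2) and the standard library are available. Lean on these libraries where they do the work, as an engineer would, in place of code of your own. Each camera call takes 0.05 s, during which the arm holds its last target.

### The job

Put the long square steel pipette canister away in the bay between the magnetic stirrer and the dry-block heater by pushing it along the bench with your fingertips: angle one end in past the gas tap, then swing the other end in, until the canister lies behind the tap with its whole long side flush against the white riser at the back. Do not grip, lift or tip the canister, leave the glassware and bottles where they stand, and finish with the hand clear.

Things in the scene. Friction and masses are not known exactly. Their poses are not given: they have to be found in the camera images.
- canister_center (a point): Centre (half-way up) of the pipette canister: a closed square stainless-steel box 260 mm long, 50 mm wide, 50 mm high, about 0.3 to 0.6 kg, lying loose on the bench; slides with friction under any push. Its own y axis runs along its length, towards the slip cap; z up
- canister_cap_end (a point): Centre of the canister's end face at its cap end (+y end), 130 mm from its centre, 25 mm up
- canister_foot_end (a point): Centre of the canister's other end face (-y end), 130 mm from its centre, 25 mm up
- riser: Low white reagent riser, the back of the bay: a solid fixed block, 320 mm long, 120 mm deep, 50 mm high. Origin: on the bench at the middle of its front face. x points into the riser (away from the robot), y along the front face to the left; the bay is the bench in front of this face (its -x side), between stirrer and heater
- stirrer: Magnetic stirrer, left side of the bay: fixed white box 160 x 160 mm, 61 mm high to its plate. Origin: centre of its underside; x and y along its sides, parallel to the riser's. Its front face lies 80 mm from the origin on the -x side, 95 mm before the riser's face; its right-hand side (-y, 80 mm from the origin) bounds the bay
- heater: Dry-block heater, right side of the bay: fixed grey box 200 (x) x 160 (y) mm, 84 mm high with small capped tubes to 104 mm. Origin: on its underside, 80 mm behind its front face (level with the stirrer's front) and mid-way across; its left-hand side (+y, 80 mm from the origin) bounds the bay. The bay is 340 to 360 mm wide between stirrer and heater
- gas_tap: Fixed bench gas tap, the post in the mouth of the bay: round upright pedestal 28 mm thick, brass valve on top, 96 mm tall. Origin: on the bench on its axis, 90 mm before the riser's face (76 mm of room behind it). Hose nozzle 63 mm to the right (-y), lever 34 mm to the left, both over 60 mm up, higher than the canister. The opening between tap and stirrer is shorter than the canister
- flask: Bystander, loose, to be left alone: stoppered conical flask, 82 mm across its foot, 126 mm tall; on the bench on the right-hand front side. Origin: centre of its underside
- wash_bottle: Bystander, loose, to be left alone: white wash bottle with red cap and bent spout, 68 mm across, 182 mm tall; on the bench on the right-hand front side. Origin: centre of its underside
- bottle_a: Bystander, loose, to be left alone: amber reagent bottle, 56 mm across, 105 mm tall, standing on top of the riser. Origin: centre of its underside
- bottle_b: Bystander, loose, to be left alone: smaller amber reagent bottle, 48 mm across, 90 mm tall, standing on top of the riser. Origin: centre of its underside
- beaker: Bystander, loose, to be left alone: glass beaker, 68 mm across, 85 mm tall, standing on the plate of the stirrer. Origin: centre of its underside
- jar: Bystander, loose, to be left alone: glass jar with white lid, 60 mm across, 65 mm tall; on the bench on the left. Origin: centre of its underside
- cylinder: Bystander, loose, to be left alone: glass measuring cylinder, foot 60 mm across, tube 27 mm, 167 mm tall; on the bench on the left. Origin: centre of its underside
Things that resemble listed ones, but are neither listed nor needed, are in the scene too. Leave any blue look-alike of the stirrer alone.

How it is judged:
By the outcome, as a careful person would: the job done as asked, in the order asked, and still so for the second after the job is handed in, with the robot touching nothing.
It also fails if it takes over 67 s, if anything falls off the work surface, if the arm or the gripper's body presses on something with over 40 N, if the wrist force passes 120 N, or if a joint passes its speed limit or range.

## Working session

There is one attempt and no reset: what is moved stays moved. The work goes in short steps, each a Python script; the robot and the scene stay as the last script left them, time stands still between calls to the robot, and variables do not carry over. Pictures are saved under pics/ and viewed, and the job is handed in when it is done.

```bash
ls; mkdir -p pics; python3 - <<'E'
from plant import *
import cv2,numpy as np
o=observe();print(o)
for n in ["scene","side","wrist"]:
    im,d=get_image(n);c=get_calibration(n)
    cv2.imwrite(f"pics/a_{n}.png",im[:,:,::-1]);np.savez(f"pics/a_{n}.npz",im=im,d=d,K=c["intrinsics"],D=c["dist_coeffs"],T=c["world_from_camera"])
    print(n,np.round(c["world_from_camera"],3).tolist(),c["intrinsics"],c["dist_coeffs"])
E
```

```text
pics
{'time_s': 0.0, 'q': array([ 1.02590387e+00,  2.21229162e-01,  1.52760069e+00, -9.44716037e-07,
        1.39470956e+00, -1.26088030e-01]), 'joint_velocities': array([ 0.00098366,  0.00103489, -0.00071427, -0.00061647,  0.00112621,
        0.00114879]), 'joint_torque': array([-1.12905142e-03, -4.96887159e+01, -3.89399779e+01, -1.99073284e-04,
        1.10149392e-02,  1.81464111e-05]), 'eef_pos': array([0.25384972, 0.57046645, 0.23020288]), 'tcp_rot': array([-1.69640675,  1.56884957, -2.11521101]), 'ft_force': array([-0.45146139,  1.06719484, -0.43136039]), 'torque': array([-0.01275682,  0.04019354,  0.0794837 ]), 'opening': 0.08535821882194786}
scene [[0.27, 0.553, -0.788, 1.573], [0.963, -0.147, 0.226, -0.249], [0.01, -0.82, -0.573, 0.862], [0.0, 0.0, 0.0, 1.0]] [[430.39079854   0.         273.27890461]
 [  0.         430.39079854 209.33909344]
 [  0.           0.           1.        ]] [-0.0301505  0.         0.         0.         0.       ]
side [[0.823, -0.34, 0.455, -0.212], [-0.567, -0.515, 0.642, -0.972], [0.016, -0.787, -0.617, 1.08], [0.0, 0.0, 0.0, 1.0]] [[494.90693425   0.         281.50940385]
 [  0.         494.90693425 210.00945189]
 [  0.           0.           1.        ]] [-0.15682639  0.          0.          0.          0.        ]
wrist [[0.407, 0.877, 0.255, 0.188], [0.913, -0.391, -0.115, 0.6], [-0.001, 0.28, -0.96, 0.373], [0.0, 0.0, 0.0, 1.0]] [[345.31786907   0.         280.95813664]
 [  0.         345.31786907 207.68745477]
 [  0.           0.           1.        ]] [-0.04206492  0.          0.          0.          0.        ]
```

View pics/a_scene.png

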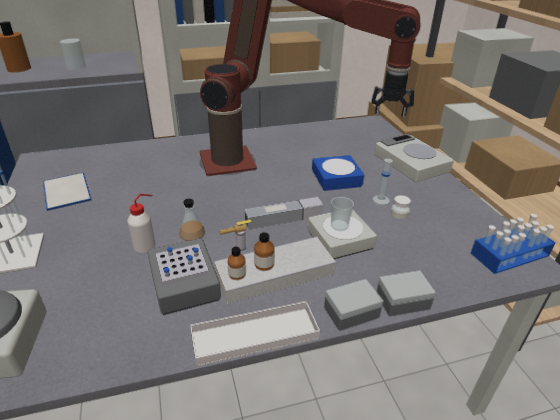

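View pics/a_side.png

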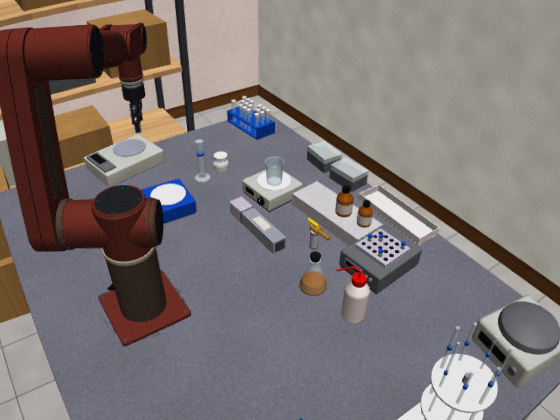

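View pics/a_wrist.png

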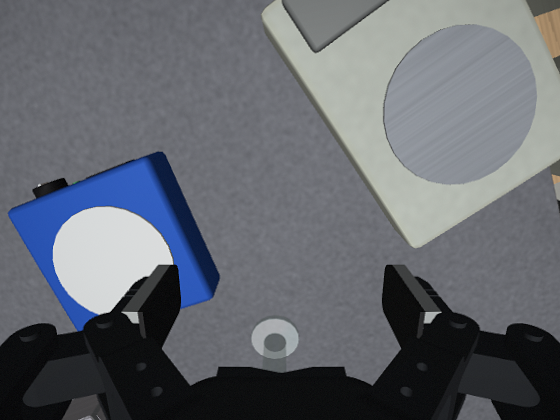

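```bash
cat > h.py <<'E'
import cv2,numpy as np
def load(p):
    z=np.load(p);return {k:z[k] for k in z}
def cloud(z):
    h,w=z['d'].shape;u,v=np.meshgrid(np.arange(w),np.arange(h))
    p=cv2.undistortPoints(np.stack([u,v],-1).reshape(-1,1,2).astype(float),z['K'],z['D']).reshape(h,w,2)
    P=np.dstack([p,np.ones((h,w))])*z['d'][...,None]
    W=P@z['T'][:3,:3].T+z['T'][:3,3];W[z['d']<=0]=np.nan
    return W
def ray(z,px,h):
    p=cv2.undistortPoints(np.array(px,float).reshape(-1,1,2),z['K'],z['D']).reshape(-1,2)
    d=np.c_[p,np.ones(len(p))]@z['T'][:3,:3].T;o=z['T'][:3,3]
    return o+d*((h-o[2])/d[:,2])[:,None]
def topmap(zs,x0=.3,x1=1.0,y0=-.35,y1=.4,s=.001):
    H=int((x1-x0)/s);Wd=int((y1-y0)/s)
    im=np.zeros((H,Wd,3),np.uint8);hm=np.full((H,Wd),-1.)
    for z in zs:
        W=cloud(z).reshape(-1,3);c=z['im'].reshape(-1,3)
        ok=np.isfinite(W[:,0])&(W[:,2]<.25);W=W[ok];c=c[ok]
        r=((x1-W[:,0])/s).astype(int);k=((y1-W[:,1])/s).astype(int)
        ok=(r>=1)&(r<H-1)&(k>=1)&(k<Wd-1)
        for a,b,hh,cc in zip(r[ok],k[ok],W[ok,2],c[ok]):
            sl=(slice(a-1,a+2),slice(b-1,b+2));m=hm[sl]<hh
            hm[sl][m]=hh;im[sl][m]=cc
    return im,hm
E
python3 - <<'E'
from h import *
zs=[load(f"pics/a_{n}.npz") for n in ["scene","side"]]
for z,n in zip(zs,"ab"):
    im,hm=topmap([z]);
    g=cv2.applyColorMap((np.clip(hm,0,.15)/.15*255).astype(np.uint8),cv2.COLORMAP_JET)
    cv2.imwrite(f"pics/top_{n}.png",im[:,:,::-1]);cv2.imwrite(f"pics/toph_{n}.png",g)
E
```

```text
(no output)
```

View pics/top_a.png

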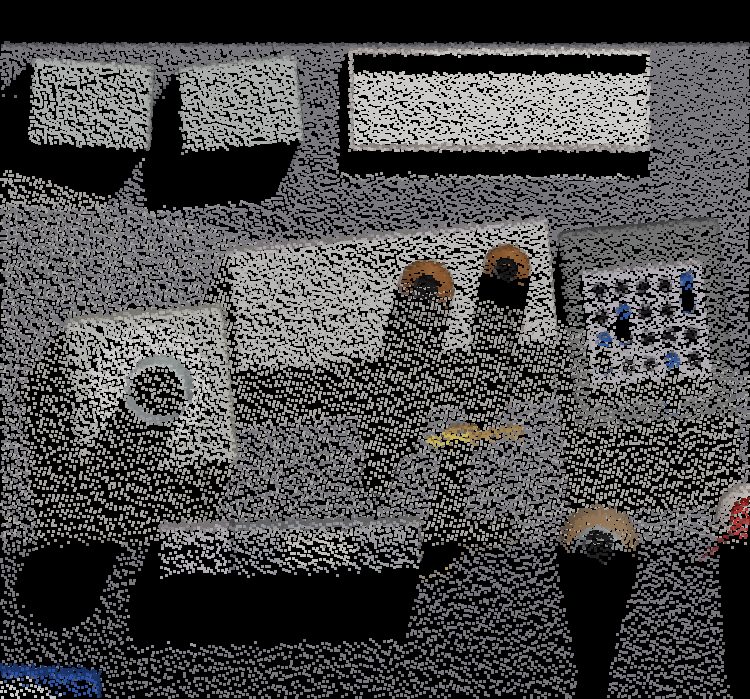

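View pics/top_b.png

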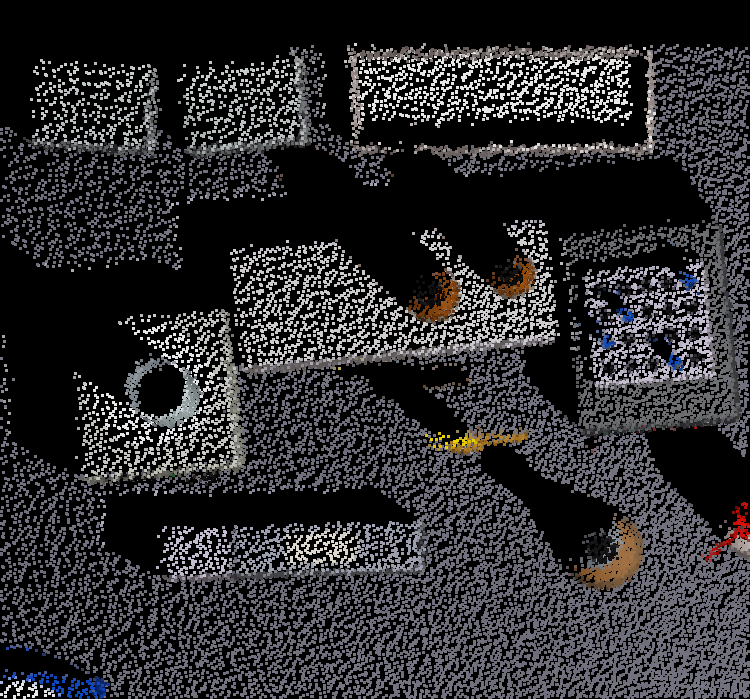

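View pics/toph_a.png

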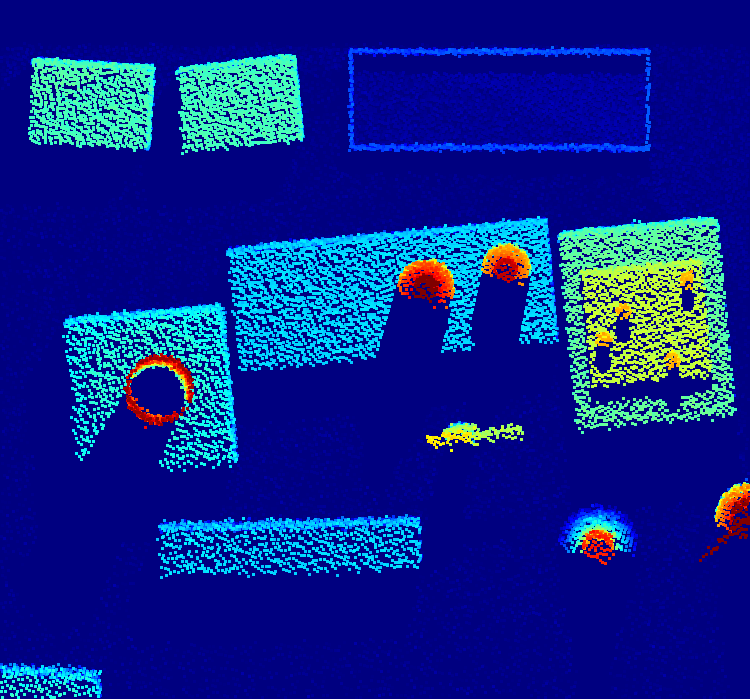

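```bash
cat >> h.py <<'E'
def pts(zs,zr,xr,yr):
    o=[]
    for z in zs:
        W=cloud(z).reshape(-1,3)
        with np.errstate(invalid='ignore'):
            m=(W[:,2]>zr[0])&(W[:,2]<zr[1])&(W[:,0]>xr[0])&(W[:,0]<xr[1])&(W[:,1]>yr[0])&(W[:,1]<yr[1])
        o.append(W[m])
    return o
def rect(P):
    (cx,cy),(w,h),a=cv2.minAreaRect((P[:,:2]*1000).astype(np.float32))
    if w<h: a+=90
    # direction of the long side
    t=np.radians(a); yaw=(t-np.pi/2+np.pi/2)%np.pi-np.pi/2
    return np.array([cx/1000,cy/1000]),yaw,max(w,h),min(w,h)
E
python3 - <<'E'
from h import *
zs=[load(f"pics/a_{n}.npz") for n in ["scene","side"]]
for nm,zr,xr,yr in [("can",(.044,.056),(.39,.5),(-.05,.27)),("riser",(.046,.054),(.61,.8),(-.17,.2)),("stirrer",(.055,.066),(.5,.72),(.15,.36)),("heater",(.078,.09),(.55,.8),(-.36,-.13)),("tapnoz",(.06,.1),(.53,.6),(-.15,0)),("tapbase",(.01,.055),(.53,.6),(-.11,-.03)),("blue",(.05,.066),(.1,.36),(.28,.6))]:
    for P in pts(zs,zr,xr,yr):
        if len(P)<5: print(nm,len(P));continue
        c,y,l,w=rect(P);print(nm,len(P),c.round(4),round(y,4),l,w,np.median(P[:,2]).round(4), np.percentile(P,[1,99],axis=0)[:,:2].round(3).tolist())
for nm,xr,yr in [("cyl/jar",(.3,.6),(.3,.6))]:
    for P in pts(zs,(.02,.2),xr,yr):
        m=(P[:,2]>.0); g,_,_=np.histogram2d(P[:,0],P[:,1],bins=[np.arange(.3,.61,.02),np.arange(.3,.61,.02)]);print(g.astype(int))
z=zs[0]
big=cv2.resize(z['im'][150:300,130:430][:,:,::-1],None,fx=2.6,fy=2.6,interpolation=cv2.INTER_CUBIC);cv2.imwrite("pics/crop1.png",big)
E
```

```text
can 782 [0.4526 0.1109] 0.0146 262.12554931640625 58.22169876098633 0.051 [[0.427, -0.019], [0.48, 0.237]]
can 807 [0.4486 0.1084] 0.0337 268.9338684082031 55.49264907836914 0.0508 [[0.421, -0.023], [0.477, 0.234]]
riser 2650 [0.7044 0.0105] 0.1388 374.3778076171875 137.9385986328125 0.0508 [[0.636, -0.152], [0.776, 0.177]]
riser 1368 [0.702  0.0216] 0.137 351.4533996582031 137.9544677734375 0.0508 [[0.631, -0.151], [0.769, 0.172]]
stirrer 1214 [0.6083 0.2495] -1.4848 163.7364044189453 161.20867919921875 0.0599 [[0.536, 0.169], [0.689, 0.33]]
stirrer 788 [0.6029 0.2425] -1.5097 165.0714111328125 163.5773162841797 0.0595 [[0.522, 0.162], [0.684, 0.319]]
heater 1244 [ 0.6767 -0.2467] 0.0898 120.5348892211914 119.51765441894531 0.0849 [[0.619, -0.307], [0.738, -0.186]]
heater 974 [ 0.6637 -0.2307] 0.1415 181.93136596679688 181.57106018066406 0.0862 [[0.615, -0.312], [0.737, -0.131]]
tapnoz 224 [ 0.5663 -0.0746] 0.1618 95.06110382080078 25.8110408782959 0.0825 [[0.555, -0.122], [0.576, -0.029]]
tapnoz 180 [ 0.5607 -0.0779] 0.157 101.1278305053711 23.940895080566406 0.085 [[0.548, -0.127]
[... 1659 characters left out ...]
0   0]
 [  0   0   0   0   0   0   0   0   0   0   0   0   0   0   0]
 [  0   0   0   0   0   0   0   0   0   0   0   0   0   0   0]
 [  0   0   0   0   0   0   0   5 181  10   0   0   0   0   0]
 [  0   0   0   0   0   0   0   0  62   6   0   0   0   0   0]
 [  0   0   0   0   0   0   0   0   0   0   0   0   0   0   0]
 [  0   0   0   0   0   0   0   0   0   2   0   0   0   0   0]
 [ 10   0   0   0   0   0   0   0  27  53  18   2   0   0   0]
 [ 25   1   0   0   0   0   0   0  56  12  14   5   0   0   0]
 [ 15   1   0   0   0   0   0   0  15  17   9   1   0   0   0]
 [ 15   1   0   0   0   0   0   0   0   0   0   0   0   0   0]
 [ 16   1   0   0   0   0   0   0   0   0   0   0   0   0   0]]
```

View pics/crop1.png

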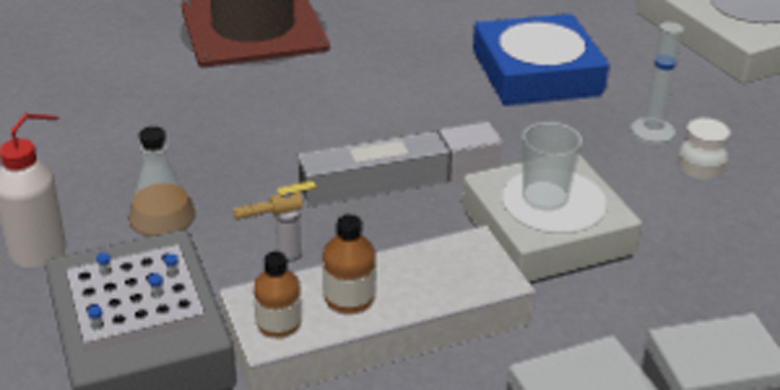

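```bash
python3 - <<'E'
from h import *
zs=[load(f"pics/a_{n}.npz") for n in ["scene","side"]]
# riser front edge fit, side view sees it well, scene sees top
for i,n in enumerate(["scene","side"]):
    P=pts([zs[i]],(.046,.054),(.61,.8),(-.2,.2))[0]
    # bins along y: min x
    e=[];b=[]
    for y in np.arange(-.14,.15,.01):
        q=P[(P[:,1]>y)&(P[:,1]<y+.01)]
        if len(q)>8: e.append((y+.005,q[:,0].min()));b.append((y+.005,q[:,0].max()))
    e=np.array(e);b=np.array(b)
    for k,a in(("front",e),("back",b)):
        f=np.polyfit(a[:,0],a[:,1],1);r=a[:,1]-np.polyval(f,a[:,0]);m=abs(r)<.006;f=np.polyfit(a[m,0],a[m,1],1)
        print(n,k,f.round(4),m.sum(),len(a))
    th=.09;R=np.array([[np.cos(th),np.sin(th)],[-np.sin(th),np.cos(th)]])
    O=np.array([.645,0])
    for nm,zr,xr,yr in [("can",(.044,.056),(.39,.5),(-.05,.27)),("riser",(.046,.054),(.625,.8),(-.17,.2)),("stir",(.054,.064),(.5,.72),(.15,.36)),("heat",(.08,.088),(.55,.8),(-.36,-.14)),("tap",(.02,.055),(.53,.6),(-.11,-.03)),("flask",(.005,.12),(.38,.52),(-.28,-.12)),("wash",(.005,.15),(.42,.55),(-.42,-.28))]:
        P=pts([zs[i]],zr,xr,yr)[0];q=(P[:,:2]-O)@R.T
        print(nm,np.percentile(q,[.5,99.5],axis=0).round(4).tolist(),np.percentile(P,[1,99],axis=0)[:,:2].round(3).tolist())
E
```

```text
scene front [-0.2465  0.6629] 7 30
scene back [-0.0926  0.7678] 30 30
can [[-0.2119, -0.0026], [-0.1484, 0.2553]] [[0.427, -0.019], [0.48, 0.237]]
riser [[-0.0009, -0.1581], [0.1224, 0.1777]] [[0.637, -0.152], [0.776, 0.177]]
stir [[-0.0919, 0.1707], [0.0658, 0.3308]] [[0.536, 0.167], [0.69, 0.33]]
heat [[-0.0487, -0.3084], [0.0678, -0.1889]] [[0.619, -0.307], [0.737, -0.186]]
tap [[-0.0938, -0.0658], [-0.0731, -0.0395]] [[0.558, -0.073], [0.577, -0.047]]
flask [[-0.2205, -0.2195], [-0.1648, -0.1291]] [[0.449, -0.235], [0.494, -0.156]]
wash [[-0.2104, -0.3676], [-0.1599, -0.3004]] [[0.472, -0.383], [0.515, -0.317]]
side front [-0.1058  0.6429] 30 30
side back [0.0066 0.7474] 5 30
can [[-0.2169, -0.0073], [-0.1537, 0.2529]] [[0.421, -0.023], [0.477, 0.234]]
riser [[-0.0034, -0.1557], [0.1202, 0.1746]] [[0.632, -0.151], [0.769, 0.172]]
stir [[-0.1004, 0.1655], [0.0598, 0.3252]] [[0.521, 0.162], [0.685, 0.32]]
heat [[-0.0516, -0.3121], [0.0673, -0.1906]] [[0.616, -0.312], [0.734, -0.189]]
tap [[-0.1048, -0.0702], [-0.0797, -0.0442]] [[0.546, -0.078], [0.571, -0.053]]
flask [[-0.2811, -0.2583], [-0.1475, -0.1024]] [[0.384, -0.272], [0.513, -0.125]]
wash [[-0.2463, -0.3932], [-0.1338, -0.2773]] [[0.436, -0.401], [0.54, -0.316]]
```

```bash
cat > r.py <<'E'
from plant import *
from h import *
from scipy.spatial import cKDTree
from scipy.spatial.transform import Rotation as Ro
TH=.092;O=np.array([.645,0.]);R2=np.array([[np.cos(TH),-np.sin(TH)],[np.sin(TH),np.cos(TH)]])
TAP=np.array([-.09,-.055])
SH={"scene":np.array([-.0023,-.002]),"side":np.array([.0021,.002])}
def w2r(p): return (np.asarray(p)[...,:2]-O)@R2
def r2w(p): return O+np.asarray(p)@R2.T
def ori(psi): # riser-frame jaw direction angle -> rpy, tool down
    a=psi+TH;c,s=np.cos(a),np.sin(a)
    M=np.array([[0,c,s],[0,s,-c],[-1,0,0]])
    import warnings; warnings.simplefilter("ignore")
    return Ro.from_matrix(M).as_euler('xyz')
def P3(p,z): return np.r_[r2w(p),z]
def snap(tag,names=("scene","side")):
    out={}
    for n in names:
        im,d=get_image(n);c=get_calibration(n)
        z=dict(im=im,d=d,K=c["intrinsics"],D=np.array(c["dist_coeffs"]),T=c["world_from_camera"]);out[n]=z
        np.savez(f"pics/{tag}_{n}.npz",**z);cv2.imwrite(f"pics/{tag}_{n}.png",im[:,:,::-1])
    return out
def canpts(z,n):
    W=cloud(z).reshape(-1,3);c=z['im'].reshape(-1,3).max(1)
    ok=np.isfinite(W[:,0])&(c>70);W=W[ok];q=w2r(W)+SH[n]
    m=(W[:,2]>.045)&(W[:,2]<.056)&(q[:,0]<-.004)&(q[:,0]>-.3)&(q[:,1]<.3)&(q[:,1]>-.165)
    m&=~((q[:,1]>.163)&(q[:,0]>-.105))&(np.hypot(*(q-TAP).T)>.022)
    q=q[m];k=cKDTree(q).query(q,k=8)[0][:,-1];return q[k<.008]
def est(o):
    for n,z in o.items():
        q=canpts(z,n)
        if len(q)<50: print(n,"few",len(q));continue
        c,y,l,w=rect(np.c_[q,q[:,0]]);u=np.array([-np.sin(y),np.cos(y)]);nn=np.array([np.cos(y),np.sin(y)])
        s=q@u;t=q@nn
        # trimmed extents, foot / cap / front / back
        a,b=np.percentile(s,[.4,99.6]);f,g=np.percentile(t,[.8,99.2])
        print(n,len(q),"C",(((a+b)/2)*u+((f+g)/2)*nn).round(4),"phi",round(float(y),3),"L",round(b-a,3),"W",round(g-f,3),"foot",(a*u+((f+g)/2)*nn).round(3),"cap",(b*u+((f+g)/2)*nn).round(3))
def st(m=""):
    o=observe();print(m,"t",round(o["time_s"],2),"tcp r",w2r(o["eef_pos"]).round(4),round(o["eef_pos"][2],4),"F",o["ft_force"].round(1),"op",round(o["opening"],3))
E
python3 - <<'E'
from r import *
o={n:load(f"pics/a_{n}.npz") for n in ["scene","side"]};est(o)
for psi in (0,np.pi/2,-np.pi/2):
  for p in [(-.25,.03),(-.06,.05),(-.15,.2)]:
    print(psi,p,None if (q:=inverse_kinematics(P3(p,.012),ori(psi))) is None else q.round(2))
E
```

```text
scene 713 C [-0.1876  0.0466] phi -0.076 L 0.412 W 0.05 foot [-0.203 -0.159] cap [-0.172  0.252]
side 702 C [-0.1834  0.1227] phi -0.068 L 0.254 W 0.05 foot [-0.192 -0.004] cap [-0.175  0.249]
0 (-0.25, 0.03) [-0.18 -0.04  2.27 -0.    0.91 -0.28]
0 (-0.06, 0.05) [-0.06  0.38  1.78 -0.    0.98 -0.15]
0 (-0.15, 0.2) [ 0.22  0.23  1.97 -0.    0.94  0.12]
1.5707963267948966 (-0.25, 0.03) [-0.18 -0.04  2.27 -0.    0.91 -1.85]
1.5707963267948966 (-0.06, 0.05) [-0.06  0.38  1.78 -0.    0.98 -1.72]
1.5707963267948966 (-0.15, 0.2) [ 0.22  0.23  1.97 -0.    0.94 -1.45]
-1.5707963267948966 (-0.25, 0.03) [-0.18 -0.04  2.27 -0.    0.91  1.3 ]
-1.5707963267948966 (-0.06, 0.05) [-0.06  0.38  1.78 -0.    0.98  1.42]
-1.5707963267948966 (-0.15, 0.2) [ 0.22  0.23  1.97 -0.    0.94  1.7 ]
```

```bash
sed -i 's/    q=q\[m\];k=cKD/    m\&=~((q[:,1]<-.115)\&(q[:,0]<-.1))\n    q=q[m];k=cKD/' r.py; python3 - <<'E'
from r import *
p0=observe()["eef_pos"]
h=np.pi/2
movep(P3((-.255,.03),.12),ori(-h)); gripper_to(0.0,30); st("above")
move_l(P3((-.255,.03),.012),feed=.2)
st("down")
hit=move_l(P3((-.17,.03),.012),feed=.06); st("p1")
o=snap("b");est(o)
E
```

```text
above t 3.03 tcp r [-0.255  0.03 ] 0.12 F [-0.1 -0.1  0.6] op 0.0
down t 3.73 tcp r [-0.2545  0.0298] 0.0126 F [-0.4  0.5 -0. ] op -0.0
p1 t 5.29 tcp r [-0.1699  0.03  ] 0.0121 F [ 0.1  0.4 -0.5] op 0.0
scene 729 C [-0.1565  0.1287] phi 0.229 L 0.255 W 0.051 foot [-0.128  0.005] cap [-0.185  0.253]
side 418 C [-0.1589  0.1294] phi 0.259 L 0.255 W 0.051 foot [-0.126  0.006] cap [-0.192  0.253]
```

View pics/b_side.png

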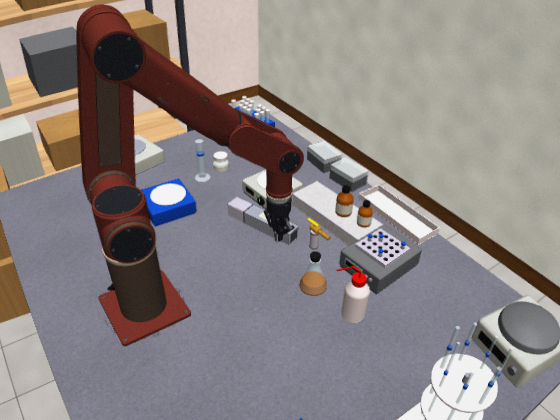

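```bash
cat >> r.py <<'E'
def un(phi): return np.array([-np.sin(phi),np.cos(phi)]),np.array([np.cos(phi),np.sin(phi)])
def go(p,z=.012,feed=.15,psi=None,**k):
    return move_l(P3(p,z),feed=feed,rotation=None if psi is None else ori(psi),**k)
E
python3 - <<'E'
from r import *
h=np.pi/2;C=np.array([-.1575,.129]);u,n=un(.24)
f=C-.07*u-.025*n
um,nm=un(.35)
s=f-.011*n
go(observe()["eef_pos"][:2]@np.eye(2) if 0 else w2r(observe()["eef_pos"])-np.array([.03,0]),feed=.15)
go(s-.025*nm,psi=-h+.35,feed=.12); st("pre")
go(s+.036*nm,feed=.06); st("p2")
est(snap("c"))
E
```

```text
pre t 6.24 tcp r [-0.1983  0.0438] 0.0123 F [ 0.9 -0.9  0.5] op 0.0
p2 t 7.41 tcp r [-0.1418  0.0649] 0.012 F [-0.9  0.3 -0.1] op 0.0
scene 734 C [-0.1361  0.1414] phi 0.428 L 0.255 W 0.049 foot [-0.083  0.026] cap [-0.189  0.257]
side 375 C [-0.1398  0.1403] phi 0.426 L 0.256 W 0.049 foot [-0.087  0.024] cap [-0.193  0.257]
```

```bash
python3 - <<'E'
from r import *
h=np.pi/2
t=w2r(observe()["eef_pos"]);um,nm=un(.44)
go(t+.005*nm,feed=.04)
go(t-.015*nm,feed=.15)
est(snap("d"))
phi=.45;u,n=un(phi);C=np.array([-.134,.143])
e=C+.13*u+.045*u
go(t-.015*nm,z=.1,feed=.25)
movep(P3(e,.1),ori(phi));gripper_to(.016)
go(e,z=.012,feed=.2);st("at end")
est(snap("e"))
E
```

```text
scene 744 C [-0.1323  0.1431] phi 0.442 L 0.257 W 0.049 foot [-0.077  0.027] cap [-0.187  0.259]
side 340 C [-0.1363  0.1416] phi 0.462 L 0.255 W 0.052 foot [-0.08   0.027] cap [-0.193  0.256]
at end t 10.64 tcp r [-0.2097  0.3006] 0.0124 F [ 1.3 -0.3  0.4] op 0.016
scene 754 C [-0.1336  0.1441] phi 0.452 L 0.258 W 0.049 foot [-0.077  0.028] cap [-0.19  0.26]
side 684 C [-0.1359  0.142 ] phi 0.454 L 0.255 W 0.049 foot [-0.08   0.027] cap [-0.192  0.257]
```

View pics/e_scene.png

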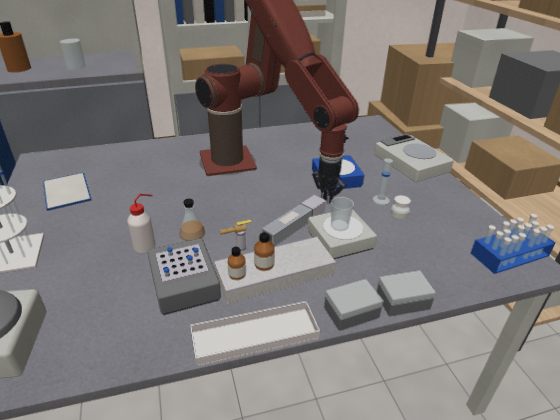

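```bash
python3 - <<'E'
from r import *
phi=.453;u,n=un(phi);C=np.array([-.1347,.143])
e=C+.141*u
go(e+.01*u,feed=.1,psi=phi);st("pre")
print(go(e-.075*u,feed=.06,max_force=25));st("p3")
est(snap("f"))
E
```

```text
pre t 11.12 tcp r [-0.2001  0.2787] 0.0128 F [-0.1 -0.1  0.7] op 0.016
False
p3 t 12.69 tcp r [-0.1635  0.2022] 0.012 F [-0.1 -0.4  0.7] op 0.016
scene 726 C [-0.1007  0.0744] phi 0.444 L 0.258 W 0.049 foot [-0.045 -0.042] cap [-0.156  0.191]
side 639 C [-0.1027  0.073 ] phi 0.466 L 0.253 W 0.05 foot [-0.046 -0.04 ] cap [-0.16   0.186]
```

View pics/f_side.png

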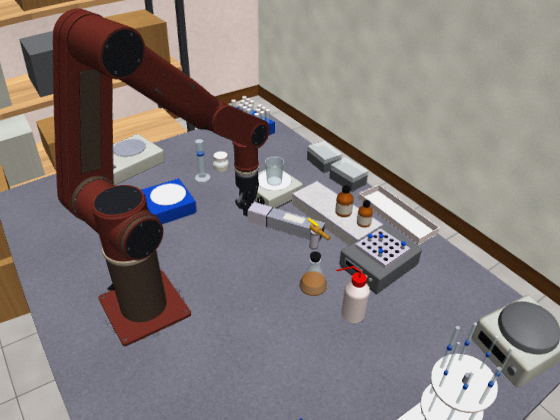

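```bash
python3 - <<'E'
from r import *
phi=.453;u,n=un(phi);C=np.array([-.1347,.143])
e=C+.141*u
print(go(e-.122*u,feed=.05,max_force=12));st("p4")
est(snap("g"))
E
```

```text
False
p4 t 13.88 tcp r [-0.1428  0.1597] 0.012 F [-0.6  2.   0.3] op 0.016
scene 749 C [-0.0805  0.0332] phi 0.454 L 0.255 W 0.051 foot [-0.025 -0.081] cap [-0.136  0.148]
side 622 C [-0.0818  0.0321] phi 0.459 L 0.257 W 0.051 foot [-0.025 -0.083] cap [-0.139  0.147]
```

View pics/g_scene.png

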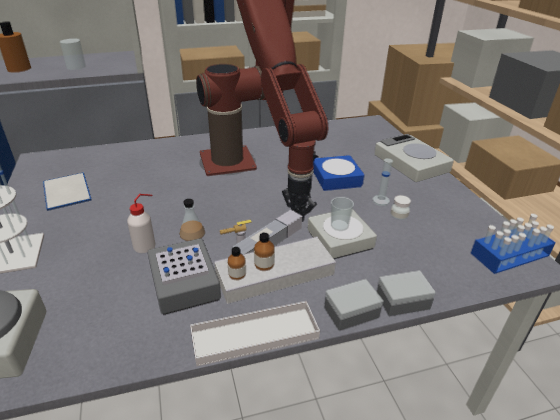

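```bash
python3 - <<'E'
from r import *
h=np.pi/2
t=w2r(observe()["eef_pos"]);u,n=un(.445)
print(go(t-.014*u,feed=.04,psi=.438,max_force=20));st("p5")
est(snap("hh"))
E
```

```text
False
p5 t 14.49 tcp r [-0.137  0.147] 0.0119 F [-0.1  1.7  0.5] op 0.016
scene 739 C [-0.0765  0.0186] phi 0.428 L 0.257 W 0.05 foot [-0.023 -0.098] cap [-0.13   0.136]
side 607 C [-0.0765  0.0167] phi 0.443 L 0.255 W 0.052 foot [-0.022 -0.099] cap [-0.131  0.132]
```

```bash
python3 - <<'E'
from r import *
h=np.pi/2
t=w2r(observe()["eef_pos"]);u,n=un(.436);C=np.array([-.0765,.0177])
go(t+.02*u,feed=.12); go(t+.02*u,z=.09,feed=.25)
s=C+.1*u-.025*n-.011*n
movep(P3(s-.025*n,.09),ori(-h+.3));gripper_to(0.)
go(s-.025*n,feed=.2);st("pre")
print(go(s+np.array([.042,-.003]),feed=.05,max_force=20));st("p6")
est(snap("i"))
E
```

```text
pre t 17.58 tcp r [-0.1739  0.0826] 0.0122 F [ 0.1 -0.4  0.6] op -0.0
False
p6 t 19.03 tcp r [-0.1092  0.09  ] 0.0122 F [-0.9 -0.7 -0.7] op -0.0
scene 714 C [-0.0547  0.0162] phi 0.223 L 0.258 W 0.051 foot [-0.026 -0.11 ] cap [-0.083  0.142]
side 384 C [-0.0463 -0.0196] phi 0.257 L 0.185 W 0.049 foot [-0.023 -0.109] cap [-0.07  0.07]
```

View pics/i_scene.png

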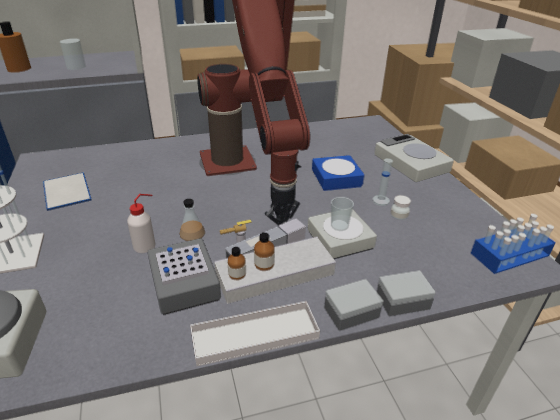

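```bash
python3 - <<'E'
from r import *
h=np.pi/2
t=w2r(observe()["eef_pos"])
go((t[0]-.012,t[1]),feed=.1,psi=-h+.08)
print(go((-.068,.087),feed=.05,max_force=20));st("p7")
est(snap("j"))
print(go((-.050,.087),feed=.03,max_force=12));st("p8")
est(snap("k"))
E
```

```text
False
p7 t 20.72 tcp r [-0.0677  0.0868] 0.0123 F [ 0.2 -0.6 -0.2] op 0.0
scene 676 C [-0.0297  0.0078] phi 0.04 L 0.258 W 0.053 foot [-0.024 -0.121] cap [-0.035  0.137]
side 430 C [-0.0305 -0.0282] phi 0.024 L 0.187 W 0.046 foot [-0.028 -0.122] cap [-0.033  0.065]
True
p8 t 21.2 tcp r [-0.062   0.0871] 0.0114 F [ 0.6  0.5 -0.6] op -0.0
scene 584 C [-0.0287  0.007 ] phi 0.019 L 0.258 W 0.048 foot [-0.026 -0.122] cap [-0.031  0.136]
side 450 C [-0.0279 -0.0287] phi -0.002 L 0.188 W 0.046 foot [-0.028 -0.123] cap [-0.028  0.065]
```

View pics/k_scene.png

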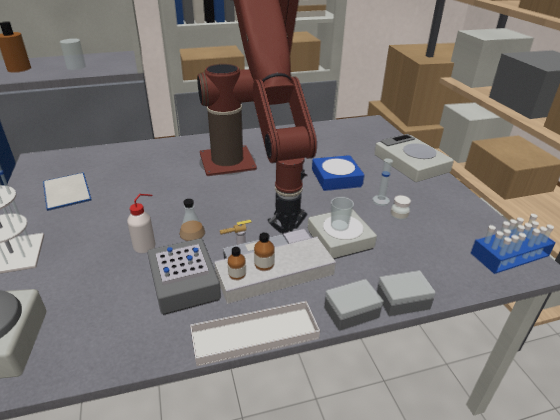

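```bash
python3 - <<'E'
from r import *
h=np.pi/2
go((-.085,.087),feed=.1); go((-.085,.034),feed=.15,psi=-h); st("pre")
print(go((-.045,.034),feed=.03,max_force=18));st("p9")
go((-.09,.036),feed=.1);go((-.11,.06),z=.15,feed=.2);movep(P3((-.3,.12),.25),ori(-h));st("clear")
est(snap("l"))
E
python3 - <<'E'
from h import *
a=cv2.imread('pics/l_scene.png')[200:310,200:380];cv2.imwrite('pics/l_crop.png',cv2.resize(a,None,fx=4.4,fy=4.4,interpolation=cv2.INTER_CUBIC))
a=cv2.imread('pics/l_side.png')[150:290,230:430];cv2.imwrite('pics/l_crop2.png',cv2.resize(a,None,fx=4,fy=4,interpolation=cv2.INTER_CUBIC))
E
```

```text
pre t 22.18 tcp r [-0.0847  0.0339] 0.012 F [ 0.7  0.2 -0.1] op -0.0
True
p9 t 23.04 tcp r [-0.0614  0.0341] 0.0113 F [-0.9  0.6  3.1] op -0.0
clear t 25.22 tcp r [-0.2997  0.1198] 0.2493 F [-0.5 -0.3  0.4] op -0.0
scene 584 C [-0.0276  0.0071] phi -0.0 L 0.258 W 0.045 foot [-0.028 -0.122] cap [-0.028  0.136]
side 608 C [-0.0282  0.0059] phi 0.009 L 0.253 W 0.046 foot [-0.027 -0.121] cap [-0.029  0.133]
```

View pics/l_crop.png

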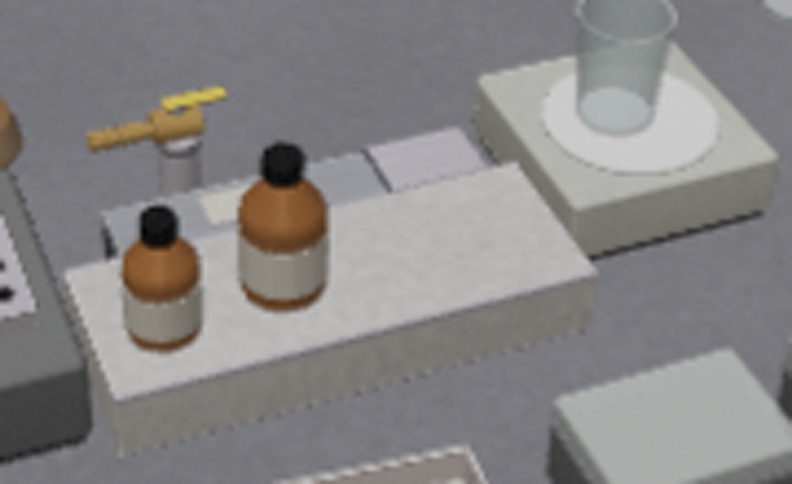

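View pics/l_crop2.png

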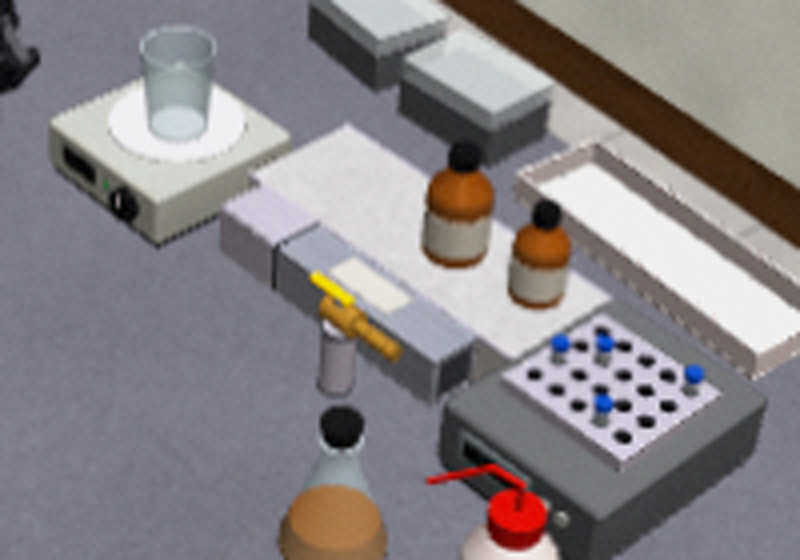

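```bash
python3 - <<'E'
from r import w2r,SH
from h import *
for tag in "al":
    z=load(f"pics/{tag}_side.npz");W=cloud(z).reshape(-1,3);W=W[np.isfinite(W[:,0])];q=w2r(W)+SH["side"]
    if tag=="a": # riser front face
        m=(W[:,2]>.008)&(W[:,2]<.044)&(abs(q[:,0])<.008)&(abs(q[:,1])<.13)
    else: m=(W[:,2]>.008)&(W[:,2]<.044)&(abs(q[:,0]+.052)<.012)&(q[:,1]>-.11)&(q[:,1]<.125)
    f=np.polyfit(q[m,1],q[m,0],1);r=q[m,0]-np.polyval(f,q[m,1]);k=abs(r)<.004;f=np.polyfit(q[m,1][k],q[m,0][k],1)
    print(tag,m.sum(),k.sum(),f.round(4),"at foot/cap",np.polyval(f,[-.12,.135]).round(4), r.std())
# bystanders: before/after depth change
for n in ["scene","side"]:
    A=load(f"pics/a_{n}.npz");B=load(f"pics/l_{n}.npz")
    for nm,x,y in [("flask",.46,-.195),("wash",.49,-.35),("botA",.72,-.03),("botB",.735,-.11),("beaker",.612,.24),("jar",.54,.49),("cyl",.44,.475)]:
        out=[]
        for Z in(A,B):
            V=cloud(Z).reshape(-1,3)
            with np.errstate(invalid='ignore'): m=(np.hypot(V[:,0]-x,V[:,1]-y)<.06)&(V[:,2]>(.07 if nm[:3] in("bot","bea") else .015))&(V[:,2]<.2)
            out.append(V[m])
        print(n,nm,len(out[0]),len(out[1]),((np.median(out[1],0)-np.median(out[0],0))*1000).round(1))
E
```

```text
a 463 438 [-0.0136  0.0022] at foot/cap [0.0038 0.0004] 0.002221442065435833
l 286 273 [-0.0135 -0.0481] at foot/cap [-0.0465 -0.0499] 0.002076371179331323
scene flask 580 577 [-0.2 -0.   0.2]
scene wash 981 989 [ 0.4 -0.3 -0.5]
scene botA 574 576 [-0.2  0.1  0.5]
scene botB 435 434 [-0.5  0.1 -0.2]
scene beaker 623 622 [-0.3 -0.1 -0.7]
scene jar 326 326 [-0.1 -0.7  0.2]
scene cyl 321 314 [-0.3  0.5  1.4]
side flask 684 685 [ 0.6 -0.1 -0.7]
side wash 1046 1047 [-0.5 -0.  -0.4]
side botA 384 382 [0.9 0.3 0.6]
side botB 328 327 [ 0.3 -0.7 -0.3]
side beaker 449 449 [ 0.4 -0.6  0.3]
side jar 248 15 [-20.7  13.7 -26.4]
side cyl 277 277 [-0.4  0.   0.4]
```

```bash
python3 - <<'E'
from r import *
print(job_done());st()
E
```

```text
the job is handed in; nothing more can be done
None
the job is handed in; nothing more can be done
```

The canister is put away behind the gas tap, with its whole long side flush against the white riser. I handed the job in at about 25 s of the 67 s allowed.

I did it by pushing alone:
1. I turned the foot end inwards with shut fingertips on the long side.
2. I pushed on the cap end until the foot was past the tap and touching the riser.
3. I swung the cap end in and pressed the canister lightly against the riser, stopping the final press at 18 N.

**Last checks:**
- **Flush fit:** the canister's front face is parallel to the riser's (fitted slopes -0.0135 and -0.0136). It sits 50.3 mm in front of the riser's face at both ends, against a canister width of 50 mm.
- **Glassware and bottles:** none moved more than about 1.5 mm, which is measurement noise. The arm blocked the side camera's view of the jar, so that one rests on the scene camera alone, which showed it unmoved.
- **Hand:** it is clear, about 0.25 m above the bench.
- **Camera disagreement:** the two cameras differed by about 4 to 5 mm in absolute position. I corrected each one against the fixed objects, and the fingertips met the canister where that predicted.

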